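# Clamp a circuit board in the tilted spring holder

### The job

Pick up the circuit board from the foam block and mount it in the tilted spring board holder for inspection before packing. Push one short edge into the lower jaw, in the middle of its width, against its spring while the other edge is still raised above the upper jaw, then lower that edge under the upper jaw's lip and let the two springs centre the board, and let go. Leave the grey case, the tape roll and the screwdriver where they are.

Things in the scene. Friction and masses are not known exactly. Their poses are not given: they have to be found in the camera images.
- board: Circuit board, dark green plate 150 x 50 x 6 mm (x, y, z), 80 to 150 g, low parts (up to 6 mm) on its upper face, none within 18 mm of the short edges or 5 mm of the long edges. Origin: centre of its underside; x along its length, y its width, z up. Can be pinched across its 50 mm width at mid-length. It starts flat on the foam block; either short edge may go in the lower jaw.
- tray: Shallow grey tray 260 x 190 mm, rim 16 mm high, fixed to the bench, with a black foam block (130 x 30 mm, top 40 mm above the bench) in its middle on which the board lies, overhanging it all round. Origin: centre of the tray's underside.
- bed: Sloping part of the fixed spring holder. Origin: where the centre of a mounted board's underside lies, 115 mm above the bench. x runs up the slope (away from the robot), 22 degrees above level; y is level; z is the mounted board's normal, leaning towards the robot. A mounted board has its length along x, underside at z = 0. A 24 mm wide rail along x has its top at z = -36 mm; above it, between the jaws, all is free.
- lower_jaw (a joint): Lower jaw's travel in m: 0 = resting at its inner stop, grows as it is pushed outwards down the slope (bed -x), up to 0.026. The spring pushes back with 3 N + 500 N/m x travel. Both jaws read about 0.004 with the board mounted.
- upper_jaw (a joint): Upper jaw's travel in m: 0 = resting at its inner stop, grows as it is pushed outwards up the slope (bed +x), up to 0.026. Same spring as the lower jaw.
- lower_groove (a point): Root of the lower jaw's groove: on its back wall's inner face, mid-width, level with its ledge (bed z = 0); at rest at bed x = -71 mm, moves with the jaw. Both jaws: black, 60 mm wide; ledge reaches 10 mm inwards, then slopes down 8 mm more; lip above overhangs 7 mm, its underside 10 mm above the ledge at the root, 14 mm at the edge, its top 20 mm above the ledge.
- upper_groove (a point): Same point of the upper jaw: at rest at bed x = +71 mm, its groove facing the lower jaw. At rest the back walls are 142 mm apart and the lips 7 mm nearer each, so the 150 mm board passes the upper lip only with the lower jaw pushed back at least 15 mm; 20 mm leaves room.
- case: Bystander: closed grey plastic case 120 x 170 x 80 mm with a dark lid. Origin: centre of its underside.
- tape_roll: Bystander: cardboard-coloured ring-shaped tape roll, 100 mm across, 48 mm high, lying flat. Origin: centre of its underside.
- driver: Bystander: screwdriver 190 mm long with a black handle, lying on the bench along its x.
- holder: The holder's base: dark steel plate 260 x 150 x 10 mm with two grey posts under the sloping part, fixed to the bench. Origin: on the bench, right below the bed's origin; x as the bed's, but level.
Mind the look-alikes: they are no part of the job. What is shaped like the board but orange, pink or white is not meant.

How it is judged (in metres and radians):
On the way:
1. a short edge of the board is pressed into the lower jaw, which is pushed back at least 8 mm, while the board's other edge is still raised above the upper jaw (board at least 4.6 degrees to the bed) (value of joint lower_jaw above 0.008 m and angle between the x axis of board and the x axis of bed, either way round between 0.08 and 0.7 rad and z of board in the frame of bed above 0.006 m and contact force between board and lower_jaw above 1 N), for 0.1 s.
At the end, for the whole second after the job is handed in: The board lies in both jaws, held in both grooves (underside at the ledges, or up to 5 mm higher, under the lips), parallel to the bed (within about 3 degrees) and centred (within 4 mm along the slope, 10 mm across), both jaws pushed off their stops by it (at least 1.5 mm), at rest (x of board in the frame of bed between -0.004 and 0.004 m and y of board in the frame of bed between -0.01 and 0.01 m and z of board in the frame of bed between -0.003 and 0.005 m and angle between the x axis of board and the x axis of bed, either way round below 0.05 rad and angle between the z axis of board and the z axis of bed, either way round below 0.05 rad and value of joint each of lower_jaw, upper_jaw above 0.0015 m and linear speed of board below 0.01 m/s); the robot touches nothing.
It fails at once if the grey case, the tape roll or the screwdriver is moved more than 25 mm (distance of any of case, tape_roll, driver from where it was at the start of the episode above 0.025 m).
It also fails if it takes over 42 s, if anything falls off the work surface, if the arm or the gripper's body presses on something with over 40 N, if the wrist force passes 120 N, or if a joint passes its speed limit or range.

### The arm

A 7-joint arm with a two-finger parallel gripper is mounted at the origin on the work surface. World frame = base frame: x ahead of the robot, y to its left, z up, the work surface at z = 0. Lengths are in m, angles in degrees, forces in N, time in s.
With the tool pointing down it reaches from about 0.425 to 0.875 m from the base axis. Payload 4.7 kg.
Tool frame: the origin (TCP) lies midway between the tips of the shut fingers; the grasp point (between the pads) lies 19 mm behind it; z points along the fingers, y is the direction in which the jaws open and shut (so a half turn about z gives the same grasp; the last joint's range is limited). The gripper opens to 87 mm and grips with 3 to 60 N. Pads are 19 mm wide; open, the fingers measure 117 mm over their backs; the gripper's body (75 mm by 190 mm) begins 51 mm behind the grasp point.
Start: joints at [64.865, 18.392, -4.016, 83.108, 1.295, 78.541, -3.26], TCP at [0.284, -0.585, 0.223] pointing down, gripper open.
Joint ranges: [-163.93, 163.93], [-17.29, 119.83], [-79.2, 71.16], [3.27, 140.29], [-89.18, 269.18], [5.43, 117.66], [-154.24, 154.24]. Speed limits (degrees/s): [147.25, 147.25, 180, 180, 180, 180, 180].

### API

Orientations are given as [roll, pitch, yaw] about the fixed x, y, z axes, in that order (R = Rz(yaw) Ry(pitch) Rx(roll)).
In Python, from cell import env gives the robot as it stands.
- The arm moves only by the tool apply_moves, never from a script. Its argument "targets" is a list of rows, each a list of 2 entries, a list of its own where there are three numbers: the shift along the world's x, y, z in mm, then the turn, a rotation vector about the world's x, y, z in rad. A call has 1 to 8 rows; each row is the pose to reach, as a shift and turn from the pose commanded when the call began; what a row does not reach only later rows make up. A row lasts 1/10 s, in which the tool goes at most 50 mm and 8.59 degrees, less where a joint would pass 70% of its speed; a pose out of reach is approached as far as the arm can. A call with a gripper value outside its range is refused whole. "hand" is the finger opening in mm, from 0 to 87, set as the call begins (left out, the last holds). The fingers move at their own pace and stop on an object; "squeeze" is the grip in N (left out, the last holds). Time passes only in rows, so rows that repeat a pose let the fingers close. It gives the time, the measured TCP pose, the force and the opening at its end, in the units of the state.
- env.get_obs(): the state, without advancing time (a new reading comes with each control period).
- env.read_camera(name): name is "scene" or "top" or "wrist"; returns a dict with "image" (420x560x3 uint8, red, green, blue), "camera_matrix" (3x3 intrinsics, pixels), "camera_from_world" (4x4, takes a point from world to camera coordinates); the wrist camera has in their place "mount" (4x4, takes a point from camera to tool coordinates, whose origin is the TCP and whose axes are the flange's). Camera axes: x right, y down, z forward; pixel columns grow to the right and rows downward; lengths in m; the calibration is good to about 2 mm. A picture is of the moment at which its call begins: read the wrist's pose just before it. There is no depth.
- env.sign_off(): hands the job in, once; it reports no verdict.
Trained networks look in a picture, given as the dict that the camera call returned (one of the last four; its "shot" number tells which), for a name from the list of things; names that differ only in an ending like _2 or _b are one class to them, and where a whole thing is asked for, a point or a joint stands for the part that bears it (a point fixed in the world has none). Each returns a list of dicts, best first, with "conf" (0 to 1); they miss things now and then, are a little off and sometimes report something else, mostly with a low value. They report only what shows in the picture. A call takes as long as a camera call. They do not tell look-alikes from the thing itself.
- env.regions_of(picture, target): "region" (420x560 bool, what is visible of it) and "rect" ([left, top, right, bottom] in pixels, round what is visible of it).
The state is a dict: "time_s": time; "qpos": joint angles; "joint_velocities": joint speeds; "effort": joint torques, N m; "tool_pos": TCP position; "tool_rot": TCP orientation; "force": force on the tool from outside, world axes, zero at the start; "wrist_torque": the same for the moment, N m; "grip_width": finger opening in m.
Only numpy, scipy, OpenCV 4.12 (cv2) and the standard library are available. Lean on these libraries where they do the work, as an engineer would, in place of code of your own. Each camera call takes 0.05 s, during which the arm holds its last target. There are 200 camera calls.

## Working session

There is one attempt and no reset: what is moved stays moved. The work goes in short steps, Python scripts to look and compute and a tool call to move; the robot and the scene stay as the last step left them, time stands still between calls to the robot, and variables do not carry over. Pictures are saved under pics/ and viewed, about 8 in all and at most 12, crops included, and the job is handed in when it is done.

Besides the shell and the picture viewer there is one more tool, called after "Request:" as name(argument=value, ...) on one line, values as JSON. apply_moves: Moves the arm, as the interface text tells. Its arguments: {"type":"object","properties":{"targets":{"type":"array","items":{"type":"array"}},"hand":{"type":"number"},"squeeze":{"type":"number"}},"required":["targets"]}

```bash
mkdir -p pics; ls
cat > h.py <<'E'
import numpy as np, cv2
from cell import env
from scipy.spatial.transform import Rotation as R
def save(p,n,crop=None,s=1):
    im=p["image"][:,:,::-1]
    if crop: l,t,r,b=crop; im=im[t:b,l:r]
    cv2.imwrite(f"pics/{n}.png",cv2.resize(im,None,fx=s,fy=s,interpolation=cv2.INTER_CUBIC))
def ray(p,uv,T=None):
    K=p["camera_matrix"]; d=np.linalg.inv(K)@np.array([uv[0],uv[1],1.])
    M=np.linalg.inv(p["camera_from_world"]) if T is None else T
    return M[:3,3], M[:3,:3]@d
def atz(p,uv,z,T=None):
    o,d=ray(p,uv,T); return o+d*(z-o[2])/d[2]
def proj(p,X,T=None):
    M=p["camera_from_world"] if T is None else np.linalg.inv(T)
    c=M[:3,:3]@np.asarray(X,float)+M[:3,3]; q=p["camera_matrix"]@c; return q[:2]/q[2]
E
python3 - <<'E'
from h import *
o=env.get_obs(); print({k:np.round(v,3).tolist() for k,v in o.items()})
a=env.read_camera("scene"); b=env.read_camera("top")
cv2.imwrite("pics/a.png",np.hstack([a["image"],b["image"]])[:,:,::-1][:, :][...]) 
im=cv2.imread("pics/a.png"); cv2.imwrite("pics/a.png",im[:,:560]); cv2.imwrite("pics/b.png",im[:,560:])
for n,p in(("scene",a),("top",b)):
  print(n,p["camera_matrix"].round(1).tolist(),np.linalg.inv(p["camera_from_world"])[:3].round(3).tolist())
  for t in("board","tray","bed","lower_jaw","upper_jaw","case","tape_roll","driver","holder"):
    for r in env.regions_of(p,t)[:3]:
      ys,xs=np.nonzero(r["region"]); rc=cv2.minAreaRect(np.c_[xs,ys].astype(np.float32))
      print(t,round(r["conf"],2),np.round(r["rect"]).tolist(),len(xs),np.round(rc[0],1),np.round(rc[1],1),round(rc[2],1))
E
```

```text
pics
{'time_s': 0.0, 'qpos': [64.864, 18.441, -4.016, 83.173, 1.296, 78.542, -3.259], 'joint_velocities': [-0.055, 0.039, 0.048, -0.022, 0.113, -0.03, 0.017], 'effort': [-0.0, -49.129, -0.404, -31.253, -0.064, 0.044, 0.0], 'tool_pos': [0.284, -0.584, 0.221], 'tool_rot': [-179.889, 0.007, 25.947], 'force': [0.138, 0.462, -0.16], 'wrist_torque': [0.009, 0.099, 0.0], 'grip_width': 0.087}
scene [[485.7, 0.0, 276.3], [0.0, 485.7, 211.0], [0.0, 0.0, 1.0]] [[-0.819, 0.42, -0.391, 1.025], [0.574, 0.585, -0.573, 0.696], [-0.012, -0.694, -0.72, 0.974]]
board 0.95 [286.0, 158.0, 336.0, 182.0] 604 [310.4 166.4] [49.6 13.3] 18.4
board 0.76 [168.0, 148.0, 215.0, 175.0] 598 [190.9 161.4] [13.9 47.1] 56.3
board 0.74 [353.0, 227.0, 415.0, 264.0] 908 [382.4 245.7] [59.9 16.2] 20.7
tray 0.72 [270.0, 257.0, 295.0, 301.0] 679 [279.2 276.4] [35.8 26.8] 63.4
tray 0.56 [177.0, 166.0, 296.0, 251.0] 4291 [236.3 205.3] [ 61.9 100.2] 47.6
bed 0.71 [354.0, 322.0, 385.0, 404.0] 570 [366.8 362.1] [11.8 83.8] 17.5
bed 0.66 [250.0, 250.0, 345.0, 305.0] 2132 [295.7 272.3] [38.2 97.7] 73.2
bed 0.66 [176.0, 166.0, 296.
[... 872 characters left out ...]
290.7] [18.8 56.9] 64.8
tray 0.94 [306.0, 149.0, 395.0, 264.0] 5682 [347.6 206.7] [97.9 72.2] 72.9
tray 0.17 [272.0, 244.0, 308.0, 282.0] 612 [291.5 262.5] [39. 37.] 90.0
bed 0.74 [196.0, 138.0, 229.0, 236.0] 1787 [211.9 186.6] [99.3 29.1] 89.0
lower_jaw 0.62 [200.0, 212.0, 227.0, 229.0] 358 [213.5 219. ] [14. 27.] 90.0
upper_jaw 0.91 [196.0, 156.0, 228.0, 172.0] 404 [212. 163.] [16. 28.] 90.0
case 0.82 [258.0, 85.0, 330.0, 148.0] 3390 [294.7 115. ] [54.3 66.6] 77.5
tape_roll 0.78 [271.0, 242.0, 309.0, 281.0] 678 [291.5 262. ] [38. 39.] 90.0
driver 0.9 [126.0, 170.0, 162.0, 229.0] 403 [140.7 198.2] [67.7 10.8] 56.3
holder 0.63 [188.0, 136.0, 248.0, 239.0] 5365 [219.9 188.9] [ 55.2 103.3] 2.9
```

Run:
```python
from h import *
b=env.read_camera("top"); a=env.read_camera("scene")
save(b,"t1",(110,70,410,350),2.0)
save(a,"s1",(130,130,430,420),2.0)
```

```text
(no output)
```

View pics/t1.png

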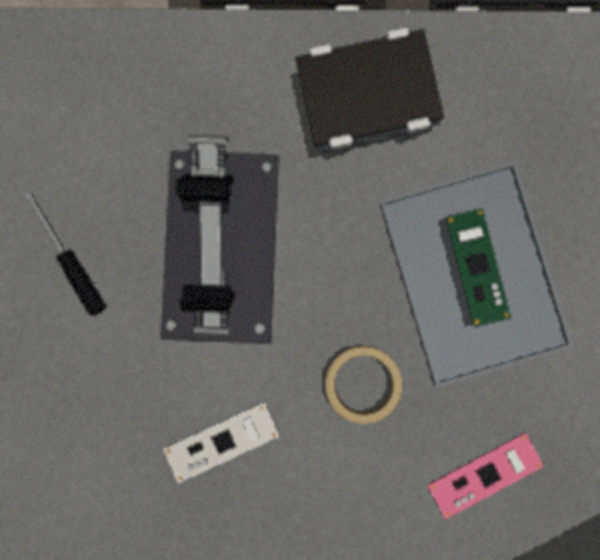

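View pics/s1.png

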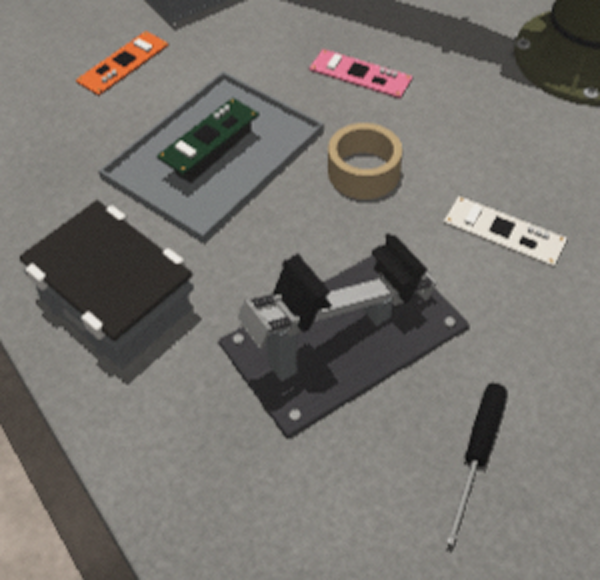

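The candidates are the green plate in the tray (top view, about 348,203) and the white (220,290), pink (352,307) and orange plates. Only the green one, lying on the foam block, fits the description, and the enlarged crop confirms it. The holder's upper jaw is at about (212,163) and its lower jaw at (213,219).

Run:
```python
from h import *
b=env.read_camera("top"); a=env.read_camera("scene")
def green(p,rc):
    im=p["image"].astype(int); m=((im[:,:,1]>im[:,:,0]+15)&(im[:,:,1]>im[:,:,2]+8)).astype(np.uint8)
    w=np.zeros_like(m); l,t,r,bb=rc; w[t:bb,l:r]=m[t:bb,l:r]
    w=cv2.morphologyEx(w,cv2.MORPH_CLOSE,np.ones((9,9))); ys,xs=np.nonzero(w); return np.c_[xs,ys].astype(np.float32)
for p,rc in((b,(320,160,380,245)),(a,(205,175,265,225))):
    pts=green(p,rc); box=cv2.boxPoints(cv2.minAreaRect(pts))
    W=np.array([atz(p,q,.046) for q in pts]); 
    r=cv2.minAreaRect((W[:,:2]*1000).astype(np.float32)); print("board",np.round(r[0],1),np.round(r[1],1),r[2],len(pts))
# plate
im=cv2.cvtColor(b["image"],cv2.COLOR_RGB2GRAY)
c0=np.array([[194.5,145.5],[249,147.5],[245.5,241.5],[190.5,240]],np.float32)
P=np.array([atz(b,q,.01) for q in c0]); print(P.round(4)); print(P.mean(0),[np.linalg.norm(P[i]-P[i-1]).round(3) for i in range(4)])
for i,j in((3,0),(2,1)): d=P[j]-P[i]; print(np.degrees(np.arctan2(d[1],d[0])))
for i,j in((1,0),(2,3)): d=P[j]-P[i]; print(np.degrees(np.arctan2(-d[0],d[1])))
C=P.mean(0); 
for yaw in(-3,):
  Rb=R.from_euler('zy',[yaw,-22],degrees=True).as_matrix(); o=np.array([C[0],C[1],.115])
  for p,n in((b,"top"),(a,"scene")):
    for s in(1,-1): print(n,s,[proj(p,o+Rb@[s*.071,y,.02]).round(1).tolist() for y in(-.03,.03)])
```

```text
board [ 586.9 -155.4] [149.2  50.6] 14.298111915588379 1064
board [ 584.2 -154.3] [149.6  49.6] 14.388639450073242 684
[[0.7434 0.261  0.01  ]
 [0.7394 0.111  0.01  ]
 [0.4824 0.1158 0.01  ]
 [0.4845 0.2648 0.01  ]]
[0.6124515 0.1881547 0.01     ] [np.float64(0.259), np.float64(0.15), np.float64(0.257), np.float64(0.149)]
-0.8240786868144946
-1.0776621284429326
-1.5303853937684673
-0.8143247410400349
top 1 [[224.2, 162.8], [198.7, 161.2]]
top -1 [[223.4, 219.6], [199.0, 218.1]]
scene 1 [[271.8, 257.2], [287.1, 276.2]]
scene -1 [[320.9, 247.6], [336.7, 264.7]]
```

Request:
apply_moves(targets=[[[25,36,0],[0,0,-0.025]],[[50,72,0],[0,0,-0.05]],[[75,108,0],[0,0,-0.075]],[[100,144,0],[0,0,-0.1]],[[125,180,0],[0,0,-0.125]],[[150,216,0],[0,0,-0.15]],[[175,252,0],[0,0,-0.175]],[[200,288,0],[0,0,-0.202]]], hand=87, squeeze=55)

```text
time_s: 2.0
tool_pos: [0.4852, -0.295, 0.2229]
tool_rot: [180.0, -0.0, 14.3]
force: [-0.4, -0.9, -0.4]
grip_width: 0.0871
```

Request:
apply_moves(targets=[[[25,36,0],[0,0,0]],[[50,72,0],[0,0,0]],[[75,108,-10],[0,0,0]],[[102,142,-20],[0,0,0]],[[102,142,-20],[0,0,0]],[[102,142,-20],[0,0,0]],[[102,142,-20],[0,0,0]]])

```text
time_s: 2.7
tool_pos: [0.5859, -0.1561, 0.2027]
tool_rot: [179.9, 0.0, 14.3]
force: [0.3, -0.5, -0.0]
grip_width: 0.0871
```

```bash
cat >> h.py <<'E'
def wrist():
    o=env.get_obs(); p=env.read_camera("wrist")
    T=np.eye(4); T[:3,:3]=R.from_euler('xyz',o["tool_rot"],degrees=True).as_matrix(); T[:3,3]=o["tool_pos"]
    return o,p,T@p["mount"]
E
python3 - <<'E'
from h import *
o,p,T=wrist(); print({k:np.round(o[k],4).tolist() for k in("time_s","tool_pos","tool_rot","qpos")})
save(p,"w1"); print(p["mount"].round(3).tolist())
im=p["image"].astype(int); m=((im[:,:,1]>im[:,:,0]+15)&(im[:,:,1]>im[:,:,2]+8)).astype(np.uint8)
m=cv2.morphologyEx(m,cv2.MORPH_CLOSE,np.ones((25,25))); ys,xs=np.nonzero(m)
print(xs.min(),xs.max(),ys.min(),ys.max())
W=np.array([atz(p,q,.046,T)[:2]*1000 for q in zip(xs,ys)]).astype(np.float32); print(cv2.minAreaRect(W))
E
```

```text
{'time_s': 2.7, 'tool_pos': [0.5859, -0.1561, 0.2027], 'tool_rot': [179.9421, 0.0328, 14.2675], 'qpos': [30.7903, 15.0045, -21.9717, 90.6654, 5.8118, 75.4543, -67.6979]}
[[-0.001, -0.97, -0.245, 0.067], [1.0, -0.001, 0.0, -0.0], [-0.001, -0.245, 0.97, -0.162], [0.0, 0.0, 0.0, 1.0]]
250 306 108 259
((588.783935546875, -154.669677734375), (142.0373077392578, 50.03656768798828), 14.423270225524902)
```

View pics/w1.png

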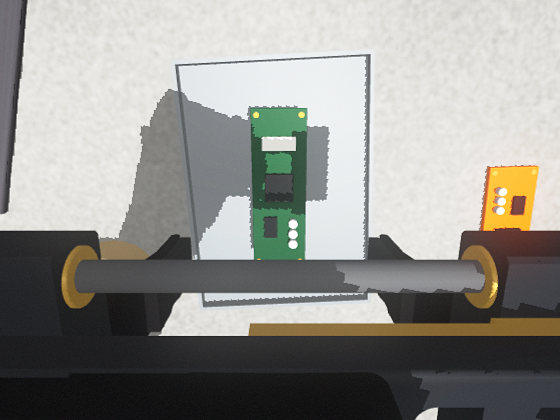

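The view shows the green board in the tray between the open fingers, its far edge at row 108 and its near edge hidden by the gripper at row 259. Its centre works out at about (0.585, -0.155), which agrees with the top view. I'll descend and grip.

Request:
apply_moves(targets=[[[0,0,-45],[0,0,0]],[[0,0,-90],[0,0,0]],[[0,0,-130],[0,0,0]],[[0,0,-160],[0,0,0]],[[0,0,-179],[0,0,0]],[[0,0,-179],[0,0,0]],[[0,0,-179],[0,0,0]]])

```text
time_s: 3.45
tool_pos: [0.5864, -0.1559, 0.0243]
tool_rot: [180.0, -0.0, 14.3]
force: [0.1, 0.0, 0.3]
grip_width: 0.0867
```

Request:
apply_moves(targets=[[[0,0,0],[0,0,0]],[[0,0,0],[0,0,0]],[[0,0,0],[0,0,0]],[[0,0,0],[0,0,0]],[[0,0,0],[0,0,0]],[[0,0,0],[0,0,0]],[[0,0,0],[0,0,0]],[[0,0,0],[0,0,0]]], hand=40, squeeze=55)

```text
time_s: 4.25
tool_pos: [0.5864, -0.1547, 0.0238]
tool_rot: [180.0, -0.0, 14.4]
force: [-0.5, -0.8, 2.4]
grip_width: 0.0489
```

```bash
cat >> h.py <<'E'
BO=np.array([.6125,.188,.115]); BY=-1.0; OFF=np.array([.001,0,-.016])
def bedR(): return R.from_euler('zy',[BY,-22],degrees=True)
def tcp(cx,cz,th,y=0,b=None):
    "TCP for lower underside edge at bed (cx,y,cz) mm, raised th deg"
    Rb=bedR(); Rd=Rb*R.from_euler('y',-th,degrees=True)
    o=(BO if b is None else b)+Rb.apply(np.array([cx,y,cz])/1000)
    return o+Rd.apply(OFF+[.075,0,0]), Rd*R.from_euler('x',180,degrees=True)
def delta(t,p0,r0):
    return np.round((t[0]-p0)*1000,1).tolist(), np.round((t[1]*r0.inv()).as_rotvec(),4).tolist()
E
python3 - <<'E'
from h import *
p0=np.array([.586,-.155,.024]); r0=R.from_euler('xyz',[180,0,14.3],degrees=True)
for c in((-55,70,14),(-55,3,14),(-91,2,14)):
  t=tcp(*c); print(c,t[0].round(4),delta(t,p0,r0))
E
```

```text
(-55, 70, 14) [0.6062 0.1876 0.191 ] ([20.2, 342.6, 167.0], [0.0797, -0.6251, -0.259])
(-55, 3, 14) [0.6313 0.1876 0.1289] ([45.3, 342.6, 104.9], [0.0797, -0.6251, -0.259])
(-91, 2, 14) [0.5983 0.1882 0.1145] ([12.3, 343.2, 90.5], [0.0797, -0.6251, -0.259])
```

Request:
apply_moves(targets=[[[0,0,20],[0,0,0]],[[0,0,60],[0,0,0]],[[0,0,105],[0,0,0]],[[0,0,150],[0,0,0]],[[0,0,195],[0,0,0]],[[0,0,230],[0,0,0]],[[0,0,230],[0,0,0]]])

```text
time_s: 4.95
tool_pos: [0.5892, -0.1547, 0.2597]
tool_rot: [179.7, -0.5, 14.4]
force: [0.4, -0.9, -0.6]
grip_width: 0.049
```

Request:
apply_moves(targets=[[[0,43,0],[0.01,-0.078,-0.032]],[[0,86,0],[0.02,-0.156,-0.065]],[[2,129,0],[0.03,-0.234,-0.097]],[[4,172,0],[0.04,-0.312,-0.13]],[[6,215,-5],[0.05,-0.39,-0.162]],[[8,258,-10],[0.06,-0.469,-0.194]],[[9,300,-15],[0.07,-0.547,-0.227]],[[10,342.6,-20],[0.08,-0.625,-0.259]]])

```text
time_s: 5.75
tool_pos: [0.5946, 0.1829, 0.2324]
tool_rot: [-179.8, -35.3, -0.7]
force: [0.0, -0.3, -2.2]
grip_width: 0.0489
```

Request:
apply_moves(targets=[[[0,0,0],[0,0,0]],[[0,0,0],[0,0,0]],[[0,0,0],[0,0,0]],[[0,0,0],[0,0,0]]])

```text
time_s: 6.15
tool_pos: [0.597, 0.1786, 0.2339]
tool_rot: [-179.8, -35.2, -1.0]
force: [-0.3, -0.9, -0.7]
grip_width: 0.049
```

Run:
```python
from h import *
o,p,T=wrist(); print({k:np.round(o[k],4).tolist() for k in("time_s","tool_pos","tool_rot","force","grip_width")})
a=env.read_camera("scene")
save(p,"w2"); save(a,"s2",(180,130,400,360),2.5)
t=tcp(-55,70,14); print("tcp rot want",t[1].as_euler('xyz',degrees=True).round(2))
print("wrist jaw proj (lip top inner edges)",[[proj(p,BO+bedR().apply([s*.064,y,.02]),T).round(0).tolist() for y in(-.03,.03)] for s in(1,-1)])
print("scene",[[proj(a,BO+bedR().apply([s*.064,y,.02])).round(1).tolist() for y in(-.03,.03)] for s in(1,-1)])
```

```text
{'time_s': 6.15, 'tool_pos': [0.597, 0.1786, 0.2339], 'tool_rot': [-179.8225, -35.2105, -0.9671], 'force': [-0.3002, -0.9337, -0.7128], 'grip_width': 0.049}
tcp rot want [-179.54  -36.     -1.2 ]
wrist jaw proj (lip top inner edges) [[[307.0, 192.0], [229.0, 192.0]], [[306.0, 358.0], [229.0, 358.0]]]
scene [[[274.5, 257.4], [290.7, 276.1]], [[317.7, 247.5], [334.1, 264.5]]]
```

View pics/w2.png

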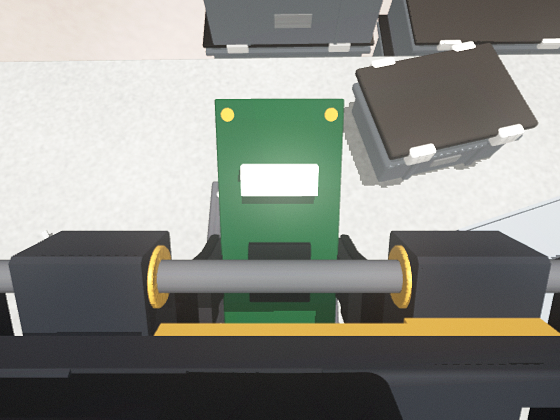

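View pics/s2.png

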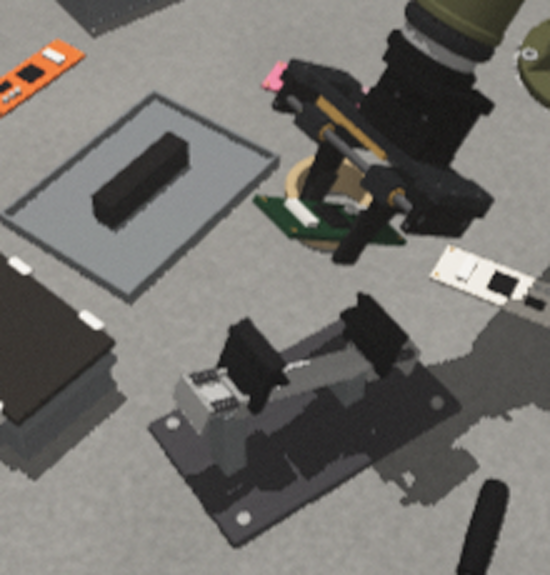

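Run:
```python
from h import *
o,p,T=wrist(); print(o["tool_pos"].round(4) if hasattr(o["tool_pos"],'round') else o["tool_pos"],np.round(o["qpos"],1),o["time_s"])
# board corners expected in wrist view
Tt=np.linalg.inv(p["mount"])
for y in(-.025,.025):
  c=Tt@np.array([.074,y,-.022,1]); q=p["camera_matrix"]@c[:3]; print("far corner",q[:2]/q[2])
a=env.read_camera("scene"); l,t,s=235,235,5.5
im=cv2.resize(a["image"][t:340,l:370,::-1],None,fx=s,fy=s,interpolation=cv2.INTER_CUBIC)
def P(x): return tuple(int(v) for v in ((proj(a,BO+bedR().apply(np.array(x)/1000))-[l,t]+.5)*s))
for sg in(1,-1):
  for x0,z,col in((64,20,(0,255,255)),(64,14,(0,0,255)),(71,0,(0,255,0))):
    cv2.line(im,P((sg*x0,-30,z)),P((sg*x0,30,z)),col,1)
cv2.line(im,P((-71,0,-36)),P((71,0,-36)),(255,0,255),1)
for x,y in((-130,-75),(130,-75),(130,75),(-130,75)):
  w=R.from_euler('z',BY,degrees=True).apply([x/1000,y/1000,.01])+[BO[0],BO[1],0]; q=(proj(a,w)-[l,t]+.5)*s; cv2.circle(im,tuple(q.astype(int)),5,(0,255,255),1)
cv2.imwrite("pics/s3.png",im); print(im.shape)
```

```text
[0.597  0.1792 0.2341] [  20.9   -7.8  -45.7  116.    15.3   38.5 -126.3] 6.25
far corner [214.73394115  96.37541879]
far corner [345.8899583   96.35973651]
(578, 742, 3)
```

View pics/s3.png

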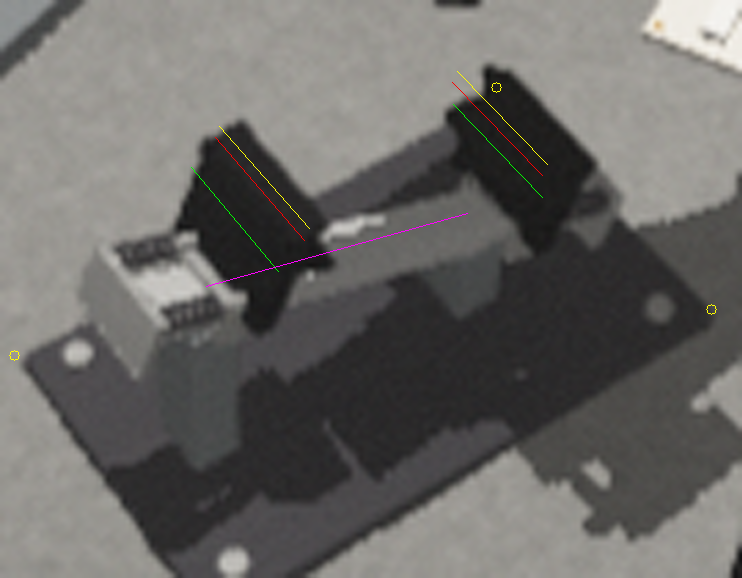

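Run:
```python
from h import *
b=env.read_camera("top"); a=env.read_camera("scene")
ims={"top":cv2.imread("pics/b.png",0).astype(float),"scene":cv2.imread("pics/a.png",0).astype(float)}
cam={"top":b,"scene":a}
from scipy.ndimage import map_coordinates
def edge(n,w0,w1,rng=4):
    p0,p1=proj(cam[n],w0),proj(cam[n],w1); d=(p1-p0)/np.linalg.norm(p1-p0); nn=np.array([-d[1],d[0]])
    s=np.arange(-rng,rng+.01,.25); P=[]
    for f in np.linspace(.08,.92,40):
        q=p0+(p1-p0)*f+s[:,None]*nn
        v=map_coordinates(ims[n],[q[:,1],q[:,0]],order=1); g=np.abs(np.gradient(np.convolve(v,np.ones(3)/3,'same')))[4:-4]
        if g.max()>3: P.append(s[4:-4][g.argmax()])
    return p0,nn,np.median(P) if P else None,np.std(P) if P else None,len(P)
K=[(-.13,-.075),(.13,-.075),(.13,.075),(-.13,.075)]
from scipy.optimize import least_squares
for n in("top","scene"):
  x=np.array([.6125,.190,-1.0])
  for it in range(4):
    def cor(x): return [R.from_euler('z',x[2],degrees=True).apply([k[0],k[1],.01])+[x[0],x[1],0] for k in K]
    c=cor(x); E=[edge(n,c[i],c[(i+1)%4]) for i in range(4)]
    ok=[i for i in range(4) if E[i][2] is not None]
    def res(y):
        c2=cor(y); return [np.dot(proj(cam[n],c2[i]*(1-f)+c2[(i+1)%4]*f)-E[i][0],E[i][1])-E[i][2] for i in ok for f in(.1,.9)]
    r=least_squares(res,x); x=r.x
  print(n,x.round(4),"resid",np.round(r.fun,2),[(e[2],np.round(e[3],1),e[4]) for e in E])
# rail column profile in top
BO[:2]=[.6125,.19]
vals=[]
for xb in np.arange(-75,76,2): 
    q=proj(b,BO+bedR().apply([xb/1000,0,-.01])); vals.append((int(xb),q.round(1).tolist(),int(map_coordinates(ims["top"],[[q[1]],[q[0]]],order=1)[0])))
print([(v[0],v[2]) for v in vals])
```

```text
top [ 0.6142  0.1889 -1.0031] resid [-0.  0. -0.  0. -0. -0. -0. -0.] [(np.float64(0.0), np.float64(0.6), 40), (np.float64(0.0), np.float64(1.3), 36), (np.float64(0.0), np.float64(0.8), 40), (np.float64(0.0), np.float64(0.3), 40)]
scene [ 0.6121  0.1929 -1.0439] resid [-0.62 -0.62 -0.68 -0.68 -0.53 -0.53 -0.83 -0.83] [(np.float64(0.75), np.float64(1.3), 27), (np.float64(0.625), np.float64(0.3), 40), (np.float64(0.375), np.float64(0.3), 40), (np.float64(0.875), np.float64(1.4), 40)]
[(-75, 18), (-73, 18), (-71, 19), (-69, 17), (-67, 25), (-65, 51), (-63, 91), (-61, 131), (-59, 142), (-57, 145), (-55, 144), (-53, 143), (-51, 143), (-49, 144), (-47, 144), (-45, 143), (-43, 142), (-41, 141), (-39, 141), (-37, 144), (-35, 144), (-33, 144), (-31, 144), (-29, 145), (-27, 144), (-25, 145), (-23, 145), (-21, 144), (-19, 146), (-17, 145), (-15, 145), (-13, 146), (-11, 148), (-9, 145), (-7, 145), (-5, 147), (-3, 147), (-1, 145), (1, 146), (3, 147), (5, 146), (7, 146), (9, 145), (11, 145), (13, 146), (15, 145), (17, 145), (19, 146), (21, 145), (23, 144), (25, 145), (27, 145), (29, 145), (31, 146), (33, 146), (35, 144), (37, 136), (39, 112), (41, 87), (43, 64), (45, 38), (47, 11), (49, 10), (51, 13), (53, 15), (55, 21), (57, 16), (59, 18), (61, 20), (63, 20), (65, 20), (67, 18), (69, 21), (71, 16), (73, 21), (75, 45)]
```

```bash
sed -i 's/^BO=.*; OFF/BO=np.array([.613,.191,.115]); BY=-1.0; OFF/' h.py
python3 - <<'E'
from h import *
b=env.read_camera("top"); a=env.read_camera("scene")
def mk(f,p,box,s,ov):
    l,t,r,bb=box; im=cv2.imread(f); im=cv2.resize(im[t:bb,l:r],None,fx=s,fy=s,interpolation=cv2.INTER_CUBIC)
    im=cv2.convertScaleAbs(im,alpha=1.6,beta=20)
    if ov:
      P=lambda x:tuple(int(v) for v in ((proj(p,BO+bedR().apply(np.array(x)/1000))-[l,t]+.5)*s))
      for sg in(1,-1):
        for x,z,c in((64,20,(0,255,255)),(61,0,(0,255,0)),(53,-6,(255,128,0))):
          cv2.line(im,P((sg*x,-30,z)),P((sg*x,30,z)),c,1)
        for y in(-30,30): cv2.line(im,P((sg*71,y,20)),P((sg*64,y,20)),(0,255,255),1)
    return im
A=[mk("pics/b.png",b,(193,150,233,232),7,ov) for ov in(0,1)]
B=[mk("pics/a.png",a,(258,240,350,300),2.5,1)]
top=np.hstack(A); sc=mk("pics/a.png",a,(260,242,350,298),2.6,1)
cv2.imwrite("pics/j.png",np.hstack([top,cv2.copyMakeBorder(sc,0,top.shape[0]-sc.shape[0],0,0,cv2.BORDER_CONSTANT)])); print(top.shape,sc.shape)
E
```

```text
(574, 560, 3) (146, 234, 3)
```

View pics/j.png

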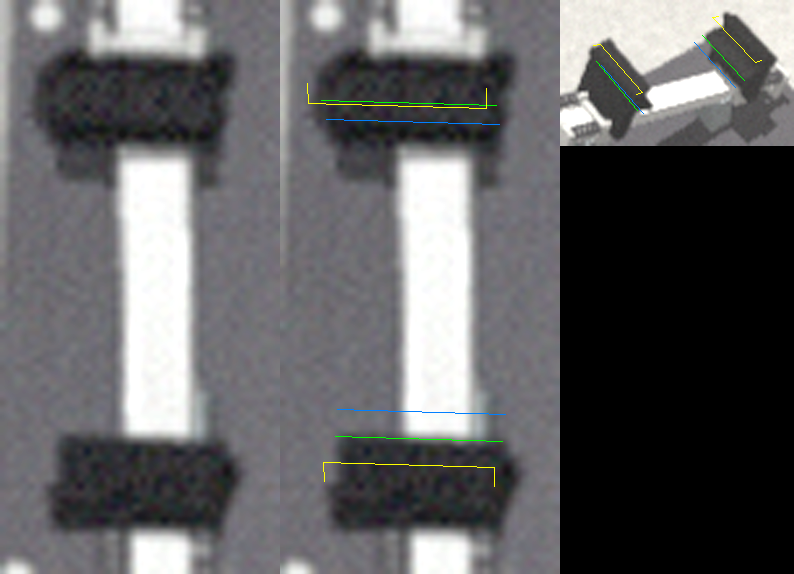

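Request:
apply_moves(targets=[[[-10,-30,5],[0,0,0]],[[-20,-60,10],[0,0,0]],[[-30,-95,15],[0,0,0]],[[-30,-95,15],[0,0,0]],[[-30,-95,15],[0,0,0]],[[-30,-95,15],[0,0,0]]])

```text
time_s: 7.15
tool_pos: [0.5666, 0.0869, 0.2493]
tool_rot: [-179.9, -35.3, -0.7]
force: [0.1, -0.3, -1.4]
grip_width: 0.0488
```

Run:
```python
from h import *
o,p,T=wrist(); print({k:np.round(o[k],4).tolist() for k in("time_s","tool_pos","tool_rot","qpos","joint_velocities")})
cv2.imwrite("pics/w3raw.png",p["image"][:,:,::-1]); np.savez("w3.npz",T=T,K=p["camera_matrix"])
im=p["image"][:,:,::-1].copy()
for B,c in((BO,(0,0,255)),(BO+[-.01,-.003,0],(255,0,0))):
 for sg in(1,-1):
  for x,z in((64,20),(61,0)):
    q=[tuple(int(v) for v in proj(p,B+bedR().apply([sg*x/1000,y/1000,z/1000]),T)) for y in(-30,30)]; cv2.line(im,*q,c,1); print(q)
l=cv2.resize(im[60:420,0:380],None,fx=1.6,fy=1.6,interpolation=cv2.INTER_CUBIC); cv2.imwrite("pics/w3.png",l)
```

```text
{'time_s': 7.15, 'tool_pos': [0.5666, 0.0869, 0.2493], 'tool_rot': [-179.8522, -35.28, -0.674], 'qpos': [17.0591, -16.803, -29.3039, 121.7652, -0.0417, 38.5324, -104.3184], 'joint_velocities': [0.1278, 0.3551, -0.8274, -0.3421, 0.0534, 0.0196, 0.0605]}
[(191, 166), (119, 166)]
[(197, 172), (130, 171)]
[(191, 318), (119, 318)]
[(196, 307), (129, 307)]
[(194, 177), (121, 176)]
[(199, 182), (131, 181)]
[(193, 331), (121, 330)]
[(199, 319), (131, 318)]
```

View pics/w3.png

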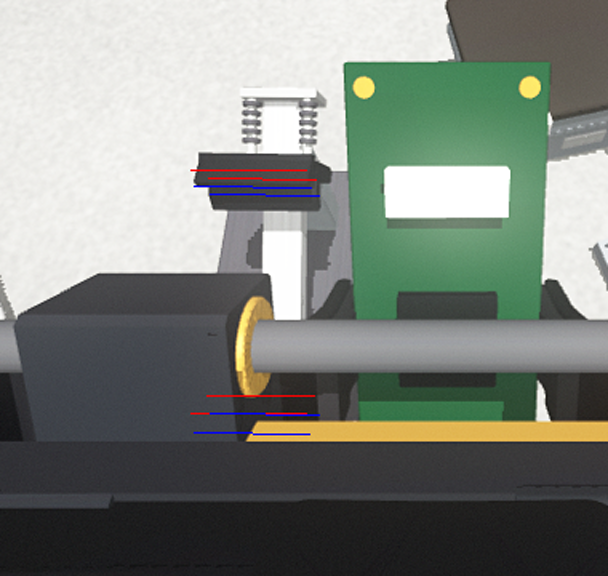

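Run:
```python
from h import *
im=cv2.imread("pics/w3raw.png",0); 
for c in(135,145,160,190): print(c,[(r,int(im[r,c])) for r in range(150,200)] if c==145 else im[150:200,c].tolist())
for r in(160,168,176,182,188): print(r,im[r,112:215].tolist())
```

```text
135 [236, 238, 239, 240, 242, 204, 63, 75, 76, 75, 74, 75, 72, 73, 71, 70, 74, 73, 71, 73, 71, 74, 72, 71, 63, 63, 63, 63, 65, 65, 67, 66, 62, 63, 64, 63, 61, 65, 71, 67, 83, 184, 246, 240, 239, 237, 236, 237, 237, 236]
145 [(150, 234), (151, 235), (152, 237), (153, 238), (154, 239), (155, 192), (156, 64), (157, 73), (158, 78), (159, 76), (160, 71), (161, 72), (162, 73), (163, 73), (164, 72), (165, 75), (166, 72), (167, 74), (168, 72), (169, 76), (170, 75), (171, 74), (172, 74), (173, 70), (174, 64), (175, 62), (176, 67), (177, 65), (178, 65), (179, 65), (180, 68), (181, 69), (182, 63), (183, 66), (184, 65), (185, 63), (186, 65), (187, 71), (188, 70), (189, 71), (190, 70), (191, 99), (192, 147), (193, 146), (194, 141), (195, 145), (196, 146), (197, 141), (198, 142), (199, 141)]
160 [186, 205, 201, 201, 204, 195, 66, 76, 80, 77, 75, 77, 74, 77, 76, 75, 74, 76, 77, 74, 73, 77, 77, 74, 70, 66, 64, 68, 66, 68, 68, 69, 64, 63, 69, 64, 65, 70, 71, 71, 72, 98, 148, 147, 147, 148, 147, 147, 145, 146]
190 [249, 244, 251, 249, 251, 253, 116, 81, 87, 86, 81, 80, 77, 81, 78, 78, 80, 79, 81, 80, 
[... 1657 characters left out ...]
, 64, 70, 68, 64, 67, 69, 67, 66, 67, 67, 71, 69, 67, 68, 71, 70, 69, 69, 70, 68, 70, 71, 71, 71, 70, 70, 68, 71, 70, 70, 72, 73, 70, 73, 72, 72, 73, 77, 85, 86, 82, 64, 78, 116, 140, 137, 138, 137, 138, 139, 138, 138, 138, 147, 143, 148, 146, 146]
188 [234, 236, 241, 242, 243, 241, 239, 237, 238, 238, 237, 239, 241, 241, 240, 239, 238, 239, 243, 240, 141, 62, 69, 71, 69, 69, 72, 70, 68, 70, 67, 70, 68, 70, 69, 70, 70, 70, 69, 69, 69, 71, 70, 70, 73, 71, 70, 71, 71, 72, 72, 70, 72, 71, 72, 70, 72, 75, 71, 77, 76, 72, 73, 72, 73, 73, 74, 76, 73, 71, 74, 76, 73, 75, 75, 74, 71, 74, 74, 75, 76, 78, 74, 74, 73, 74, 73, 67, 96, 136, 129, 122, 126, 138, 138, 139, 139, 137, 139, 146, 147, 145, 145]
```

Run:
```python
from h import *
from scipy.optimize import least_squares
d=np.load("w3.npz"); K=d["K"]; M=env.read_camera("wrist")["mount"]; Ti=np.linalg.inv(M)
im=cv2.imread("pics/w3raw.png").astype(int); g=(im[:,:,1]>im[:,:,2]+15)&(im[:,:,1]>im[:,:,0]+8)
obs=[]
for r in range(104,256,8):
    xs=np.nonzero(g[r,200:360])[0]+200; obs.append((r,xs.min()-.0,xs.max()+1.))
col=g[:,250]; far=np.nonzero(col)[0].min(); print(far,obs[0],obs[-1],K[0,0])
def pt(x,y,p):
    ph,z0,dx=p; # rotate about tool y at grip; tool x along board, z down
    v=np.array([dx+x*np.cos(ph),y,z0-x*np.sin(ph),1]); c=Ti@v; q=K@c[:3]; return q[:2]/q[2]
def res(p):
    e=[]
    for r,l,rr in obs:
        # find x with row r
        from scipy.optimize import brentq
        x=brentq(lambda x:pt(x,0,p)[1]-r,-.06,.12); e.append((pt(x,.025,p)[0]-pt(x,-.025,p)[0])-(rr-l))
    e.append(3*(pt(.075,0,p)[1]-far)); return e
s=least_squares(res,[0,-.022,0],x_scale=[.01,.001,.001]); print("pitch deg",np.degrees(s.x[0]),"z mm",s.x[1]*1e3,"dx",s.x[2]*1e3,np.std(s.fun[:-1]))
BO[:]=[.6045,.188,.115]
p0=np.array([.566,.0926,.249])
r0=R.from_euler('xyz',[-179.54,-35.8,-1.2],degrees=True)
for c in((-52,70,13),(-52,4,13),(-71,4,13),(-91,3,13),(-91,2,0),(-75,2,0)):
  t=tcp(*c); print(c,t[0].round(4),t[1].as_euler('xyz',degrees=True).round(1))
```

```text
99 (104, np.float64(215.0), np.float64(344.0)) (248, np.float64(221.0), np.float64(338.0)) 350.70216535816587
pitch deg -0.16851661685359828 z mm -21.26784184556572 dx -1.9147690148204275 0.40036916018156743
(-52, 70, 13) [0.6015 0.1876 0.1909] [-179.5  -35.    -1.2]
(-52, 4, 13) [0.6262 0.1876 0.1297] [-179.5  -35.    -1.2]
(-71, 4, 13) [0.6086 0.1879 0.1226] [-179.5  -35.    -1.2]
(-91, 3, 13) [0.5904 0.1882 0.1142] [-179.5  -35.    -1.2]
(-91, 2, 0) [0.5958 0.1883 0.0964] [-179.6  -22.    -1.1]
(-75, 2, 0) [0.6107 0.188  0.1024] [-179.6  -22.    -1.1]
```

Request:
apply_moves(targets=[[[10,35,0],[0,0,0]],[[20,70,0],[0,0,0]],[[30,101,-10],[0,0,0]],[[38,101,-45],[0,0,0]],[[42,101,-77],[0,0,0]],[[42,101,-77],[0,0,0]],[[42,101,-77],[0,0,0]],[[42,101,-77],[0,0,0]]], squeeze=60)

```text
time_s: 8.05
tool_pos: [0.6096, 0.1876, 0.1746]
tool_rot: [-179.8, -35.4, -0.8]
force: [-0.4, -0.1, -0.1]
grip_width: 0.0486
```

Run:
```python
from h import *
o=env.get_obs(); print({k:np.round(o[k],4).tolist() for k in("time_s","tool_pos","tool_rot","qpos","joint_velocities","force")})
```

```text
{'time_s': 8.05, 'tool_pos': [0.6096, 0.1876, 0.1746], 'tool_rot': [-179.7624, -35.441, -0.8001], 'qpos': [22.4703, -0.3775, -50.5643, 118.4516, 29.6666, 33.3912, -139.7778], 'joint_velocities': [-0.1092, -0.8683, 0.2744, -0.2245, 0.5248, 0.0859, -0.5228], 'force': [-0.3876, -0.0773, -0.1371]}
```

Request:
apply_moves(targets=[[[5,0,-12],[0,0,0]],[[10,0,-25],[0,0,0]],[[14,0,-36],[0,0,0]],[[17,0,-44],[0,0,0]],[[17,0,-44],[0,0,0]],[[17,0,-44],[0,0,0]]])

```text
time_s: 8.65
tool_pos: [0.6263, 0.1871, 0.1301]
tool_rot: [-179.8, -35.4, -0.8]
force: [0.2, -1.0, -1.3]
grip_width: 0.0487
```

Run:
```python
from h import *
o=env.get_obs(); print({k:np.round(o[k],4).tolist() for k in("time_s","tool_pos","tool_rot","qpos","force")})
a=env.read_camera("scene"); save(a,"s4",(240,200,370,300),6)
```

```text
{'time_s': 8.65, 'tool_pos': [0.6263, 0.1871, 0.1301], 'tool_rot': [-179.8125, -35.4092, -0.7925], 'qpos': [19.5465, 6.8091, -49.0684, 119.1035, 43.6767, 31.3915, -151.5702], 'force': [0.2234, -0.9757, -1.2538]}
```

View pics/s4.png

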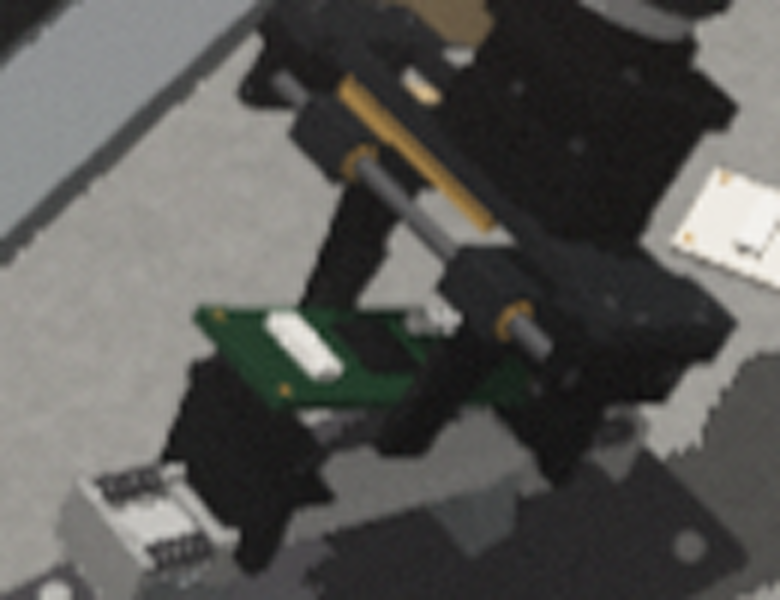

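The scene view (crop about 200-540, 300-410) shows the board held level above the holder. Its far edge is over the upper jaw and its near edge is at the lower jaw. However, joint 7 is at -151.6 and its limit is -154.24. I'll back off, turn the hand half round (which gives the same grasp, and either edge may go in), and come back in.

Request:
apply_moves(targets=[[[-5,0,15],[0,0,0]],[[-12,0,32],[0,0,0]],[[-17,0,60],[0,0,0]],[[-17,0,90],[0,0,0]],[[-17,0,100],[0,0,0]]])

```text
time_s: 9.2
tool_pos: [0.6103, 0.188, 0.2339]
tool_rot: [-179.8, -35.7, -0.8]
force: [1.5, 0.7, -0.0]
grip_width: 0.0489
```

Request:
apply_moves(targets=[[[0,0,0],[-0.0866,0.0012,0.122]],[[0,0,0],[-0.1732,0.0024,0.2438]],[[0,0,0],[-0.26,0.0036,0.3657]],[[0,0,0],[-0.3465,0.0048,0.4876]],[[0,0,0],[-0.433,0.006,0.6095]],[[0,0,0],[-0.52,0.0072,0.7314]],[[0,0,0],[-0.6063,0.0084,0.8535]],[[0,0,0],[-0.6063,0.0084,0.8535]]])

```text
time_s: 10.0
tool_pos: [0.6082, 0.1867, 0.2277]
tool_rot: [148.6, -16.7, 63.9]
force: [0.4, 0.2, -1.9]
grip_width: 0.0485
```

Run:
```python
from h import *
o=env.get_obs(); print({k:np.round(o[k],4).tolist() for k in("time_s","tool_pos","tool_rot","qpos","force")})
```

```text
{'time_s': 10.0, 'tool_pos': [0.6082, 0.1867, 0.2277], 'tool_rot': [148.5967, -16.6792, 63.9451], 'qpos': [18.6096, -4.7662, -45.0516, 114.8182, 20.1033, 38.6786, -70.4847], 'force': [0.4305, 0.1689, -1.903]}
```

Request:
apply_moves(targets=[[[0,0,0],[-0.0866,0.0012,0.122]],[[0,0,0],[-0.1732,0.0024,0.2438]],[[0,0,0],[-0.26,0.0036,0.3657]],[[0,0,0],[-0.3465,0.0048,0.4876]],[[0,0,0],[-0.433,0.006,0.6095]],[[0,0,0],[-0.52,0.0072,0.7314]],[[0,0,0],[-0.6063,0.0084,0.8535]],[[0,0,0],[-0.6063,0.0084,0.8535]]])

```text
time_s: 10.8
tool_pos: [0.6083, 0.1866, 0.2278]
tool_rot: [148.5, 16.9, 114.2]
force: [0.8, -0.0, -1.5]
grip_width: 0.0488
```

Request:
apply_moves(targets=[[[0,0,0],[-0.0866,0.0012,0.122]],[[0,0,0],[-0.1732,0.0024,0.2438]],[[0,0,0],[-0.26,0.0036,0.3657]],[[0,0,0],[-0.3465,0.0048,0.4876]],[[0,0,0],[-0.433,0.006,0.6095]],[[0,0,0],[-0.52,0.0072,0.7314]],[[0,0,0],[-0.6063,0.0084,0.8535]],[[0,0,0],[-0.6063,0.0084,0.8535]]])

```text
time_s: 11.6
tool_pos: [0.6084, 0.1866, 0.228]
tool_rot: [179.9, 35.5, 178.8]
force: [0.4, -0.3, -1.4]
grip_width: 0.0488
```

```bash
cat >> h.py <<'E'
BO[:]=[.6045,.188,.115]
OFF=np.array([-.0015,0,-.0155])
def st():
    o=env.get_obs(); r=R.from_euler('xyz',o["tool_rot"],degrees=True)
    # board pose in bed frame (hand turned half round)
    Rd=r*R.from_euler('x',180,degrees=True)*R.from_euler('z',180,degrees=True)
    c=np.array(o["tool_pos"])-Rd.apply(OFF); Rb=bedR(); e=Rb.inv().apply(c-Rd.apply([.075,0,0])-BO)*1000
    eu=(Rb.inv()*Rd).as_euler('zyx',degrees=True)
    print("t",round(o["time_s"],2),"tcp",np.round(o["tool_pos"],4),"q",np.round(o["qpos"],1),"F",np.round(o["force"],1),"Fbed",Rb.inv().apply(o["force"]).round(1),"low edge bed",e.round(1),"theta",round(-eu[1],2),"yaw,roll",eu[[0,2]].round(2),"w",round(o["grip_width"],4))
    return o,r
E
python3 - <<'E'
from h import *
o,r=st()
for c in((-52,50,13),(-52,4,13),(-91,3,13)):
  t=tcp(*c); t=(t[0],t[1]*R.from_euler('z',180,degrees=True)); print(c,t[0].round(4),delta(t,np.array(o["tool_pos"]),r))
E
```

```text
t 11.6 tcp [0.6084 0.1866 0.228 ] q [  9.9  -4.6 -37.1 115.2  22.   38.8  47.3] F [ 0.4 -0.3 -1.4] Fbed [-0.1 -0.3 -1.5] low edge bed [-29.1  -0.5 101.2] theta 13.52 yaw,roll [-0.09 -0.41] w 0.0488
(-52, 50, 13) [0.6067 0.1876 0.1713] ([-1.8, 1.0, -56.7], [0.0059, 0.0089, 0.004])
(-52, 4, 13) [0.6239 0.1876 0.1287] ([15.5, 1.0, -99.3], [0.0059, 0.0089, 0.004])
(-91, 3, 13) [0.5881 0.1883 0.1132] ([-20.3, 1.7, -114.9], [0.0059, 0.0089, 0.004])
```

Request:
apply_moves(targets=[[[0,1,-30],[0,0,0]],[[0,1,-57],[0,0,0]],[[7,1,-75],[0,0,0]],[[13,1,-90],[0,0,0]],[[16,1,-99],[0,0,0]],[[16,1,-99],[0,0,0]],[[16,1,-99],[0,0,0]],[[16,1,-99],[0,0,0]]])

```text
time_s: 12.4
tool_pos: [0.6249, 0.188, 0.1302]
tool_rot: [-180.0, 35.6, 179.0]
force: [1.3, -0.6, -1.6]
grip_width: 0.0489
```

Run:
```python
from h import *
o,r=st()
for c in((-66,4,13.5),(-91,3,13.5)):
  t=tcp(*c); t=(t[0],t[1]*R.from_euler('z',180,degrees=True)); print(c,t[0].round(4),delta(t,np.array(o["tool_pos"]),r))
```

```text
t 12.4 tcp [0.6249 0.188  0.1302] q [  9.    5.4 -38.4 119.5  41.9  30.8  28.8] F [ 1.3 -0.6 -1.6] Fbed [ 0.7 -0.6 -2. ] low edge bed [-50.5   0.3   4.2] theta 13.6 yaw,roll [ 0.06 -0.37] w 0.0489
(-66, 4, 13.5) [0.6106 0.1878 0.124 ] ([-14.2, -0.2, -6.1], [0.0067, 0.0017, 0.0016])
(-91, 3, 13.5) [0.5878 0.1883 0.1138] ([-37.0, 0.3, -16.4], [0.0067, 0.0017, 0.0016])
```

Run:
```python
from h import *
o,p,T=wrist(); im=p["image"][:,:,::-1].copy()
for x,z,c in((-64,20,(0,0,255)),(-61,0,(0,255,0)),(-71,20,(255,0,0))):
    q=[tuple(int(v) for v in proj(p,BO+bedR().apply([x/1000,y/1000,z/1000]),T)) for y in(-30,30)]; cv2.line(im,*q,c,1); print(x,z,q)
cv2.imwrite("pics/w5.png",cv2.resize(im[20:270,130:430],None,fx=2.4,fy=2.4,interpolation=cv2.INTER_CUBIC))
```

```text
-64 20 [(189, 67), (364, 67)]
-61 0 [(201, 69), (353, 69)]
-71 20 [(186, 44), (366, 44)]
```

View pics/w5.png

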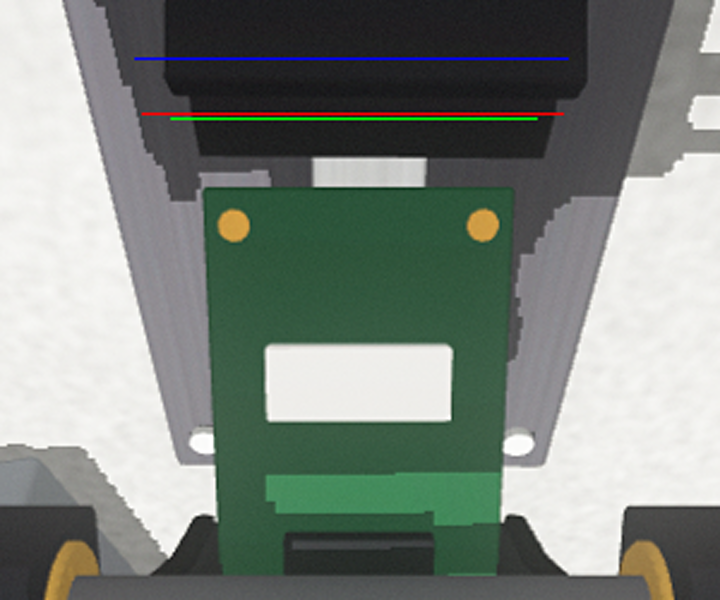

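The wrist view now shows the lower jaw, with its lip edge at crop (165-587, about 84) and the board edge at (205-514, 188). The jaw sits about 3.4 mm further to +y and 3-4 mm nearer the robot than my model has it. The board is in line with the groove, or 2-3 mm low. I'll correct for that and slide in.

Request:
apply_moves(targets=[[[-1,3,2.5],[0,0,0]],[[-1,3,2.5],[0,0,0]],[[-5.5,3,0.7],[0,0,0]],[[-10,3.1,-1.1],[0,0,0]],[[-14,3.2,-2.8],[0,0,0]],[[-17,3.2,-4],[0,0,0]],[[-17,3.2,-4],[0,0,0]],[[-17,3.2,-4],[0,0,0]]])

```text
time_s: 13.25
tool_pos: [0.6073, 0.1907, 0.125]
tool_rot: [-179.8, 35.5, 179.2]
force: [0.3, 0.2, -2.3]
grip_width: 0.0486
```

```bash
sed -i 's/^BO\[:\]=.*/BO[:]=[.6015,.191,.115]/' h.py
python3 - <<'E'
from h import *
st(); o,p,T=wrist(); save(p,"w6",(130,20,430,270),2.4)
E
```

```text
t 13.25 tcp [0.6073 0.1907 0.125 ] q [  8.5   3.9 -38.9 121.5  41.8  30.5  27.5] F [ 0.3  0.2 -2.3] Fbed [-0.5  0.2 -2.2] low edge bed [-65.9  -0.4   5. ] theta 13.51 yaw,roll [ 0.2  -0.42] w 0.0486
```

View pics/w6.png

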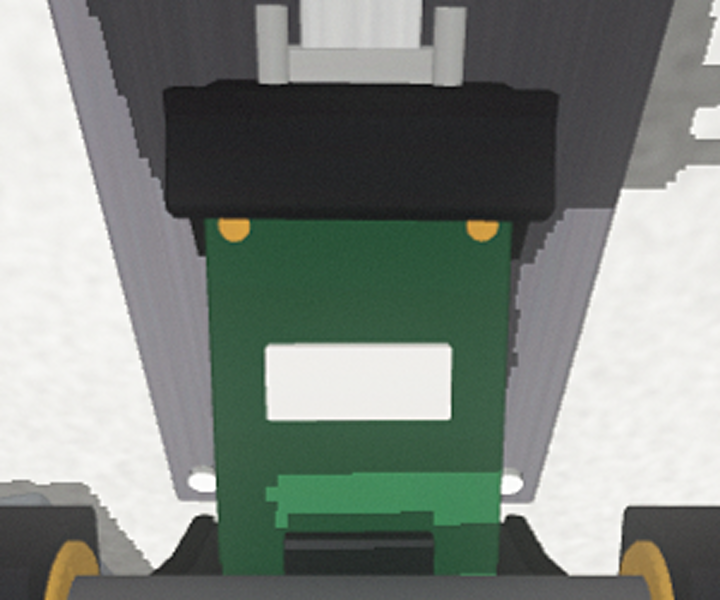

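The board edge is under the lower jaw's lip (crop row 218), centred on the jaw (358 against 360), with no contact force. I'll push the jaw back about 20 mm.

Request:
apply_moves(targets=[[[-3,0,-1.3],[0,0,0]],[[-6,0.1,-2.6],[0,0,0]],[[-9,0.1,-3.9],[0,0,0]],[[-12,0.2,-5.2],[0,0,0]],[[-15,0.2,-6.5],[0,0,0]],[[-18,0.3,-7.8],[0,0,0]],[[-18,0.3,-7.8],[0,0,0]],[[-18,0.3,-7.8],[0,0,0]]])

```text
time_s: 14.1
tool_pos: [0.5925, 0.1912, 0.1206]
tool_rot: [-179.9, 35.9, 179.1]
force: [8.7, -1.5, 1.1]
grip_width: 0.0489
```

Run:
```python
from h import *
st()
```

```text
t 14.1 tcp [0.5925 0.1912 0.1206] q [  8.1   2.3 -39.2 123.6  42.2  29.6  25.7] F [ 8.7 -1.5  1.1] Fbed [ 8.4 -1.4 -2.3] low edge bed [-81.4  -0.1   6. ] theta 13.88 yaw,roll [ 0.17 -0.34] w 0.0489
```

Request:
apply_moves(targets=[[[-2.5,0,-1.5],[0,0,0]],[[-5,0.1,-3],[0,0,0]],[[-7.5,0.2,-4.5],[0,0,0]],[[-10,0.2,-6],[0,0,0]],[[-10,0.2,-6],[0,0,0]],[[-10,0.2,-6],[0,0,0]]])

```text
time_s: 14.7
tool_pos: [0.5846, 0.1915, 0.1169]
tool_rot: [-180.0, 36.1, 179.1]
force: [11.7, -2.3, 4.5]
grip_width: 0.049
```

Run:
```python
from h import *
o,r=st()
th=13.9
for c in((-90,3.5,9),(-90,3,5),(-90,2.5,0)):
  t=tcp(*c); t=(t[0],t[1]*R.from_euler('z',180,degrees=True)); print(c,t[0].round(4),delta(t,np.array(o["tool_pos"]),r))
```

```text
t 14.7 tcp [0.5846 0.1915 0.1169] q [  7.9   1.6 -39.4 124.8  43.   29.   24.2] F [11.7 -2.3  4.5] Fbed [12.6 -2.1 -0.2] low edge bed [-90.    0.1   5.2] theta 14.12 yaw,roll [ 0.15 -0.31] w 0.049
(-90, 3.5, 9) [0.5877 0.1913 0.1091] ([3.2, -0.3, -7.8], [0.0081, 0.0892, 0.0002])
(-90, 3, 5) [0.5895 0.1913 0.1036] ([4.9, -0.3, -13.3], [0.0092, 0.159, 0.0004])
(-90, 2.5, 0) [0.5911 0.1913 0.0968] ([6.5, -0.3, -20.1], [0.0106, 0.2463, 0.0007])
```

Request:
apply_moves(targets=[[[2,0,-4.5],[0.003,0.05,0]],[[3.2,-0.2,-7.8],[0.008,0.089,0]],[[4.2,-0.2,-10.7],[0.008,0.125,0]],[[5,-0.3,-13.4],[0.009,0.16,0]],[[5.8,-0.3,-16.7],[0.01,0.203,0]],[[6.5,-0.3,-20],[0.0106,0.246,0]],[[6.5,-0.3,-20],[0.0106,0.246,0]],[[6.5,-0.3,-20],[0.0106,0.246,0]]])

```text
time_s: 15.5
tool_pos: [0.5926, 0.1912, 0.0964]
tool_rot: [179.5, 22.1, 178.8]
force: [11.1, -1.3, 4.3]
grip_width: 0.0484
```

Run:
```python
from h import *
o,r=st()
a=env.read_camera("scene"); q,p,T=wrist()
A=cv2.resize(a["image"][215:290,250:350,::-1],None,fx=5,fy=5,interpolation=cv2.INTER_CUBIC)
B=p["image"][20:270,130:430,::-1]
h=max(A.shape[0],B.shape[0]); f=lambda i:cv2.copyMakeBorder(i,0,h-i.shape[0],0,0,cv2.BORDER_CONSTANT)
cv2.imwrite("pics/m1.png",np.hstack([f(A),f(B)]))
```

```text
t 15.5 tcp [0.5926 0.1912 0.0964] q [ 11.3  10.4 -39.8 114.1  25.7  40.5  44.9] F [11.1 -1.3  4.3] Fbed [11.9 -1.1 -0.2] low edge bed [-88.8   0.1   1.5] theta 0.13 yaw,roll [-0.09  0.06] w 0.0484
```

Request:
apply_moves(targets=[[[1,0,1.3],[0,0,0]],[[3,0,2.2],[0,0,0]],[[5,-0.1,3.1],[0,0,0]],[[7,-0.1,3.9],[0,0,0]],[[9.5,-0.2,5],[0,0,0]],[[9.5,-0.2,5],[0,0,0]],[[9.5,-0.2,5],[0,0,0]]])

```text
time_s: 16.3
tool_pos: [0.5996, 0.1911, 0.0997]
tool_rot: [179.6, 21.9, 178.9]
force: [6.9, -1.8, 3.3]
grip_width: 0.0488
```

Run:
```python
from h import *
st()
```

```text
t 16.3 tcp [0.5996 0.1911 0.0997] q [ 11.3  11.1 -39.7 112.9  25.7  41.4  45.4] F [ 6.9 -1.8  3.3] Fbed [ 7.7 -1.7  0.4] low edge bed [-80.9  -0.    2.2] theta -0.09 yaw,roll [-0.03  0.01] w 0.0488
```

Request:
apply_moves(targets=[[[1.6,0,0.7],[0,0,0]],[[3.2,0,1.3],[0,0,0]],[[4.9,0,2],[0,0,0]],[[6.5,-0.1,2.6],[0,0,0]],[[6.5,-0.1,2.6],[0,0,0]],[[6.5,-0.1,2.6],[0,0,0]]])

```text
time_s: 16.9
tool_pos: [0.603, 0.191, 0.0998]
tool_rot: [179.7, 21.6, 179.0]
force: [3.9, 0.1, 4.9]
grip_width: 0.0488
```

Run:
```python
from h import *
st()
```

```text
t 16.9 tcp [0.603  0.191  0.0998] q [ 11.3  11.7 -39.6 112.1  25.8  41.9  45.7] F [3.9 0.1 4.9] Fbed [5.5 0.2 3.1] low edge bed [-77.6  -0.1   1.4] theta -0.44 yaw,roll [ 0.03 -0.06] w 0.0488
```

Request:
apply_moves(targets=[[[-0.4,0,1],[0,0,0]],[[-0.8,0,2],[0,-0.006,0]],[[-0.8,0,2],[0,-0.006,0]],[[-0.8,0,2],[0,-0.006,0]]])

```text
time_s: 17.3
tool_pos: [0.6022, 0.191, 0.1015]
tool_rot: [179.6, 21.9, 179.0]
force: [5.7, 0.1, 1.8]
grip_width: 0.0491
```

Run:
```python
from h import *
st()
```

```text
t 17.3 tcp [0.6022 0.191  0.1015] q [ 11.3  11.3 -39.7 112.4  25.8  41.7  45.6] F [5.7 0.1 1.8] Fbed [ 5.9  0.2 -0.4] low edge bed [-77.9  -0.1   2.9] theta -0.11 yaw,roll [ 0.03 -0.04] w 0.0491
```

Request:
apply_moves(targets=[[[1.4,0,0.5],[0,0,0]],[[2.8,0,1.1],[0,0,0]],[[4.2,0,1.7],[0,0,0]],[[4.2,0,1.7],[0,0,0]],[[4.2,0,1.7],[0,0,0]]])

```text
time_s: 17.8
tool_pos: [0.6047, 0.1909, 0.1021]
tool_rot: [179.7, 21.7, 179.0]
force: [0.1, 0.4, 3.3]
grip_width: 0.0491
```

Run:
```python
from h import *
st()
a=env.read_camera("scene"); q,p,T=wrist()
A=cv2.resize(a["image"][215:295,245:350,::-1],None,fx=4.5,fy=4.5,interpolation=cv2.INTER_CUBIC)
B=p["image"][20:270,130:430,::-1]
h=max(A.shape[0],B.shape[0]); f=lambda i:cv2.copyMakeBorder(i,0,h-i.shape[0],0,0,cv2.BORDER_CONSTANT)
cv2.imwrite("pics/m2.png",np.hstack([f(A),f(B)]))
```

```text
t 17.8 tcp [0.6047 0.1909 0.1021] q [ 11.3  11.7 -39.6 111.9  25.8  42.1  45.8] F [0.1 0.4 3.3] Fbed [1.3 0.4 3. ] low edge bed [-75.2  -0.2   2.8] theta -0.31 yaw,roll [ 0.05 -0.1 ] w 0.0491
```

Net slope force is now near zero at lower-edge x of about -75, so both springs are engaged. I'll let go.

Request:
apply_moves(targets=[[[0,0,0],[0,0,0]],[[0,0,0],[0,0,0]],[[0,0,0],[0,0,0]],[[0,0,0],[0,0,0]],[[0,0,0],[0,0,0]],[[0,0,0],[0,0,0]]], hand=75)

```text
time_s: 18.5
tool_pos: [0.6053, 0.1908, 0.1026]
tool_rot: [179.7, 21.8, 179.0]
force: [-0.1, 0.2, -0.2]
grip_width: 0.0741
```

Run:
```python
from h import *
st()
```

```text
t 18.5 tcp [0.6053 0.1908 0.1026] q [ 11.3  11.7 -39.6 111.9  25.8  42.1  45.8] F [-0.1  0.2 -0.2] Fbed [-0.2  0.2 -0.2] low edge bed [-74.5  -0.3   2.9] theta -0.24 yaw,roll [ 0.04 -0.1 ] w 0.0741
```

Next I'll withdraw along the bed normal, direction (-0.37, 0, 0.93), and then back off for a clear look.

Request:
apply_moves(targets=[[[-7,0,19],[0,0,0]],[[-20,0,50],[0,0,0]],[[-33,0,85],[0,0,0]],[[-45,-20,115],[0,0,0]],[[-50,-60,125],[0,0,0]],[[-50,-100,125],[0,0,0]],[[-50,-135,125],[0,0,0]],[[-50,-135,125],[0,0,0]]])

```text
time_s: 19.3
tool_pos: [0.5552, 0.0494, 0.2277]
tool_rot: [179.8, 21.8, 178.5]
force: [0.6, 0.3, 0.3]
grip_width: 0.0747
```

Run:
```python
from h import *
o=env.get_obs(); print(o["time_s"],np.round(o["tool_pos"],3),np.round(o["force"],1))
b=env.read_camera("top"); a=env.read_camera("scene")
for n,p,rc in(("top",b,(185,140,245,245)),("scene",a,(240,220,365,310))):
    im=p["image"].astype(int); l,t,r,bb=rc; g=np.zeros(im.shape[:2],np.uint8); g[t:bb,l:r]=((im[:,:,1]>im[:,:,0]+15)&(im[:,:,1]>im[:,:,2]+8))[t:bb,l:r]
    g=cv2.morphologyEx(g,cv2.MORPH_CLOSE,np.ones((9,9))); ys,xs=np.nonzero(g)
    # intersect with plane bed z=6mm
    Rb=bedR(); W=[]
    for q in zip(xs,ys):
        oo,d=ray(p,q); oo=Rb.inv().apply(oo-BO); d=Rb.inv().apply(d); W.append((oo+d*(.006-oo[2])/d[2])[:2]*1000)
    print(n,len(xs),[np.round(v,1) for v in cv2.minAreaRect(np.array(W,np.float32))])
A=cv2.resize(a["image"][220:305,240:350,::-1],None,fx=4,fy=4,interpolation=cv2.INTER_CUBIC)
B=cv2.resize(b["image"][145:235,185:245,::-1],None,fx=5,fy=5,interpolation=cv2.INTER_CUBIC)
h=max(A.shape[0],B.shape[0]); f=lambda i:cv2.copyMakeBorder(i,0,h-i.shape[0],0,0,cv2.BORDER_CONSTANT)
cv2.imwrite("pics/f.png",cv2.convertScaleAbs(np.hstack([f(A),f(B)]),alpha=1.4,beta=15))
```

```text
19.3 [0.555 0.049 0.228] [0.6 0.3 0.3]
top 896 [array([-0.6,  1. ]), array([ 50.3, 139.4]), np.float64(88.7)]
scene 736 [array([-10.2,  -1.8]), array([ 50.3, 133.4]), np.float64(89.9)]
```

View pics/f.png

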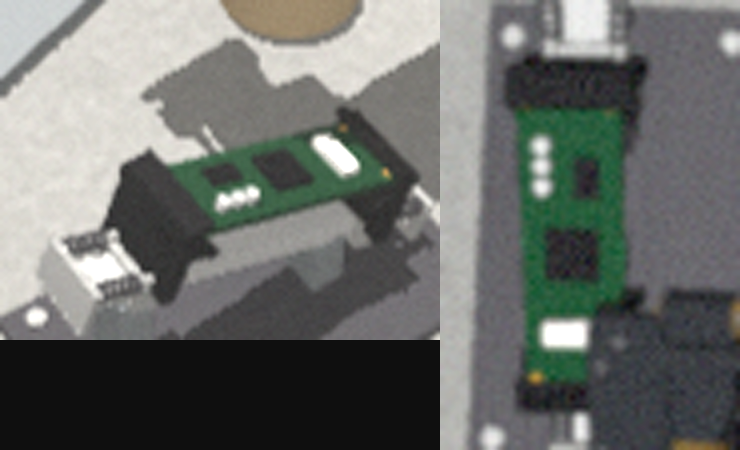

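Both views show the board lying in the holder, parallel to the rail. Its upper end is hidden under the upper jaw's lip and its lower end is in the lower jaw, with about 139 mm visible and the width centred to about 1-2 mm. The hand is clear, so I'll hand in.

```bash
python3 -c "
from cell import env
o=env.get_obs(); print(o['time_s'],o['force']); print(env.sign_off())"
```

```text
19.4 [-0.36109099 -0.89474666  0.09163067]
the job is handed in; nothing more can be done
None
```

The board is mounted in the holder and the job was handed in at 19.4 s of the 42 s allowed; no verdict is reported.

- **What I did:** I gripped the green board across its width. I turned the hand half round because joint 7 was close to its limit. I then pushed one short edge into the lower jaw with the board about 14° to the bed. The jaw went back about 20 mm, judged from position and a spring force of about 12.6 N. I lowered the other edge, slid the board under the upper lip until the two springs balanced, released it and backed off.
- **Last checks:**
  - **Top view:** the board is parallel to the rail and centred to about 1 mm along and across, with about 139 mm of it showing between the lips.
  - **Wrist force:** about 1 N, which is just the reading's noise, with the hand clear.
- **Disagreement:** the scene camera gave the board's centre as -10 mm along the slope, but one jaw hides part of the board from that side, so I trusted the top view. The early estimates of the holder's position differed by up to about 10 mm between cameras; I settled it with a close wrist view of the lower jaw.
- **Not checked:** the two jaw travels could not be read directly, and I did not re-measure the case, tape roll or screwdriver, though the arm never came near them at bench height.

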